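# Hook the parts tray forward out of the desk cubby

## Task

Pick up the pull hook, reach into the cubby with it, drop its tooth behind the tray's front wall and drag the tray forward until it bears firmly on the rubber pads of the two stop posts at the front of the cubby's deck: keep a light steady pull on it for a moment there (about 5 to 10 N), never harder than about 20 N. Then unhook without pushing the tray back and put the hook down on the desk well clear of the tray. Touch the tray only with the hook, keep it level with the power brick in it, and leave the mug and stapler alone.

Things in the scene. Friction and masses are not known exactly. Their poses are not given: they have to be found in the camera images.
- cubby: Fixed grey cubby on the desk, 230 (x) x 150 (y) x 112 mm high. Origin: centre of its underside, on the desk; its -x points out of the mouth, toward the robot. Deck top at z = 10 mm. Walls, back and roof cover x = -50 to +115 mm, 130 mm between the walls. In front of that (x = -115 to -50) the deck is open above, with side rails up to z = 27 mm.
- cubby_mouth (a point): Middle of the front lower edge of the cubby's roof: cubby x = -50 mm, 104 mm above the desk. The roof is 8 mm thick (top at 112 mm).
- end_stop: Fixed steel stop across the front of the deck, 124 mm wide: an 8 mm high sill with two posts, 12 x 16 x 40 mm, at y = +-46 mm (tops 50 mm above the desk; 76 mm free between). Axes as the cubby; origin: centre of its underside, at cubby x = -109 mm. Each post has a rubber pad on its +x side; both pad faces lie 13 to 25 mm from the origin: rigid, reset each time, not measured: feel it.
- tray: Loose grey open tray standing on the deck inside the cubby, 100 (x) x 120 (y) x 42 mm high, walls and floor 5 mm thick; 5 mm of play at each side. Origin: centre of its underside; its -x side is the front wall. Filled it weighs 0.4 to 0.65 kg and takes roughly 2 to 8 N to drag.
- tray_lip (a point): Middle of the top edge of the tray's front wall, 47.5 mm in front (-x) of the tray's origin and 42 mm above it; 52 mm above the desk. The wall is 5 mm thick. At the start it lies 30 to 56 mm inside the roof's edge, and 63 to 99 mm from where it stops.
- power_brick: Black power brick, 56 x 96 x 28 mm, lying in the rear of the tray; at least 25 mm of tray floor is free between it and the inside of the front wall. Origin: centre of its underside.
- pull_hook: Pull hook of 0.18 kg standing on the desk. Origin: centre of the underside of its grip block, which is 52 (x) x 22 (y) x 60 mm high: grasp it from above across the 22 mm. From the block a flat steel shaft, 12 wide, underside 22 mm and top 32 mm above the origin, runs forward (+x) and ends in a tooth that points down.
- hook_tip (a point): Middle of the tooth's lower edge, 105 mm in front (+x) of the hook's origin and level with it. The tooth is 5 (x) x 32 (y) mm and reaches 22 mm below the shaft, so 22 mm is the deepest it can bite behind a wall.
- mug: Spotted mug, 92 x 127 x 93 mm, a bystander. Origin: centre of its underside.
- stapler: Stapler, 141 x 60 x 49 mm, a bystander. Origin: centre of its underside.

How it is judged:
By the outcome, as a careful person would: the job done as asked, in the order asked, and still so for the second after the job is handed in, with the robot touching nothing.
It also fails if it takes over 67 s, if anything falls off the work surface, if the arm or the gripper's body presses on something with over 40 N, if the wrist force passes 120 N, or if a joint passes its speed limit or range.

## Robot

A 6-joint arm with a two-finger parallel gripper is mounted at the origin on a cart in front of the work surface, level with it; the furniture and walls round the work are solid. World frame = base frame: x ahead of the robot, y to its left, z up, the work surface at z = 0. Lengths are in m, angles in rad, forces in N, time in s.
With the tool pointing down it reaches from about 0.375 to 0.9 m from the base axis. Payload 3.1 kg.
Tool frame: the origin (TCP) lies midway between the tips of the shut fingers; the grasp point (between the pads) lies 19 mm behind it; z points along the fingers, y is the line along which they close (so a half turn about z gives the same grasp; the last joint's range is limited). The gripper opens to 85 mm and grips with 20 to 120 N. Pads are 22 mm wide; open, the fingers measure 114 mm over their backs; the gripper's body (76 mm by 85 mm) begins 54 mm behind the grasp point. The pads swing forward as they close: fully open they stand 13 mm farther back than shut.
Start: joints at [-1.494, 0.527, 1.433, -0, 1.181, -0.178], TCP at [0.158, -0.605, 0.231] pointing down, gripper open.
Joint ranges: [-3.08, 3.08], [-0.75, 2.2], [0.22, 2.44], [-1.43, 4.57], [0, 2.65], [-2.85, 2.85]. Speed limits (rad/s): [2.79, 2.79, 3.14, 3.14, 3.14, 3.14].

## Interface

Orientations are given as [roll, pitch, yaw] about the fixed x, y, z axes, in that order (R = Rz(yaw) Ry(pitch) Rx(roll)).
In Python, from station import monitor, eyes, order gives the robot as it stands. The module is installed in compiled form; this text tells all that it offers.
- The arm moves only by the tool arm_command, never from a script. Its argument "deltas" is a list that holds one entry, the list of rows, each a list of 7 numbers: the turn, a rotation vector about the tool's x, y, z in parts of the range, where 1.0 means pi rad, then the shift along the tool's x, y, z in parts of the range, where 1.0 means 1000 mm, then the finger opening in mm, from 0 to 85.4. A call has 1 to 5 rows; each row is the pose to reach, as a shift and turn from the pose commanded when the call began, along the tool's axes at that moment; what a row does not reach only later rows make up. A row lasts 1/10 s, in which the tool goes at most 50 mm and 8.59 degrees, less where a joint would pass 70% of its speed; a pose out of reach is approached as far as the arm can. No shift or turn number may pass 1 either way. A call with a gripper value outside its range is refused whole. The fingers move at their own pace and stop on an object; "squeeze" is the grip in N (left out, the last holds). Time passes only in rows, so rows that repeat a pose let the fingers close. It gives the time, the measured TCP pose, the force, the opening and the grip force at its end, in the units of the state.
- monitor.get_obs(): the state, without advancing time (a new reading comes with each control period).
- eyes.read_camera(name): name is "side" or "top" or "wrist"; returns a dict with "image" (400x640x3 uint8, red, green, blue), "range_z" (400x640 float32, m along the optical axis (not along the pixel's ray), 0 where there is no reading), "intrinsics" (3x3 intrinsics, pixels), "world_from_camera" (4x4, takes a point from camera to world coordinates). Camera axes: x right, y up, looking along -z (the intrinsics and any distortion apply to the point x, -y, -z); pixel columns grow to the right and rows downward; lengths in m; the calibration is good to about 2 mm. The wrist camera is an equidistant fisheye: a pixel r from the principal point sees the ray r / f radians off the axis. A picture is of the moment at which its call begins.
- order.hand_in(): hands the job in; it is judged then, once.
The state is a dict: "clock": time; "joint_pos": joint angles; "qd": joint speeds; "effort": joint torques, N m; "eef_pos": TCP position; "ee_rot": TCP orientation; "force": force on the tool from outside, world axes, zero at the start; "moment": the same for the moment, N m; "opening": finger opening in m; "grasp_force": force on a finger pad.
Only numpy, scipy, OpenCV 4.12 (cv2) and the standard library are available. Lean on these libraries where they do the work, as an engineer would, in place of code of your own. Each camera call takes 0.05 s, during which the arm holds its last target. There are 200 camera calls.

## Working session

There is one attempt and no reset: what is moved stays moved. The work goes in short steps, Python scripts to look and compute and a tool call to move; the robot and the scene stay as the last step left them, time stands still between calls to the robot, and variables do not carry over. Pictures are saved under pics/ and viewed, at most 10 in all, crops included, and the job is handed in when it is done.

Besides the shell and the picture viewer there is one more tool, called after "Request:" by a JSON object that holds its "method" and its "body". arm_command: Moves the arm, as the interface text tells. Its arguments: {"type":"object","properties":{"deltas":{"type":"array","items":{"type":"array","items":{"type":"array","items":{"type":"number"}}}},"squeeze":{"type":"number"}},"required":["deltas"]}

```bash
mkdir -p pics; cat > h.py <<'E'
import numpy as np, cv2
from station import monitor, eyes, order
def grab(n):
    d=eyes.read_camera(n); np.savez('%s.npz'%n,**d); return d
def load(n): return dict(np.load('%s.npz'%n))
def pts(d):
    K=d['intrinsics'];z=d['range_z'];v,u=np.mgrid[0:z.shape[0],0:z.shape[1]]
    p=np.stack([(u-K[0,2])/K[0,0]*z,-(v-K[1,2])/K[1,1]*z,-z,np.ones_like(z)],-1)
    return (p@d['world_from_camera'].T)[...,:3]
E
python3 - <<'E'
from h import *
o=monitor.get_obs();print(o)
a=grab('top');b=grab('side')
for n,d in(('top',a),('side',b)):
    print(n,d['intrinsics'],d['world_from_camera'])
    cv2.imwrite('pics/%s0.png'%n,d['image'][...,::-1])
E
```

```text
{'clock': 0.0, 'joint_pos': array([-1.49449238e+00,  5.28450588e-01,  1.43389948e+00, -1.54117567e-05,
        1.18142255e+00, -1.78503311e-01]), 'qd': array([-0.0007764 ,  0.00095125, -0.00104903, -0.00037262, -0.00204293,
       -0.00032559]), 'effort': array([ 7.45431475e-05, -4.42349374e+01, -1.78026474e+01, -3.99126420e-04,
        8.42410431e-03, -1.76119147e-05]), 'eef_pos': array([ 0.15750329, -0.60408329,  0.2303441 ]), 'ee_rot': array([-3.13944479e+00, -3.73048968e-04,  2.54812722e-01]), 'force': array([ 0.12186058, -0.44244027,  0.33550983]), 'moment': array([-0.02902221, -0.00564819,  0.05792651]), 'grasp_force': 0.0, 'opening': 0.08553668441480641}
top [[451.17476271   0.         321.4046312 ]
 [  0.         451.17476271 204.56497436]
 [  0.           0.           1.        ]] [[-0.0332009   0.97535929 -0.21810997  0.31848573]
 [-0.99942715 -0.03096694  0.01365361  0.10853622]
 [ 0.00656298  0.21843833  0.97582868  1.08625378]
 [ 0.          0.          0.          1.        ]]
side [[384.66927762   0.         321.13187127]
 [  0.         384.66927762 208.13494312]
 [  0.           0.           1.        ]] [[ 0.99546605  0.06856254 -0.06592811  0.48693328]
 [-0.09488847  0.6677535  -0.73830985 -0.61097864]
 [-0.00659668  0.74121821  0.67123174  0.73245993]
 [ 0.          0.          0.          1.        ]]
```

View pics/top0.png

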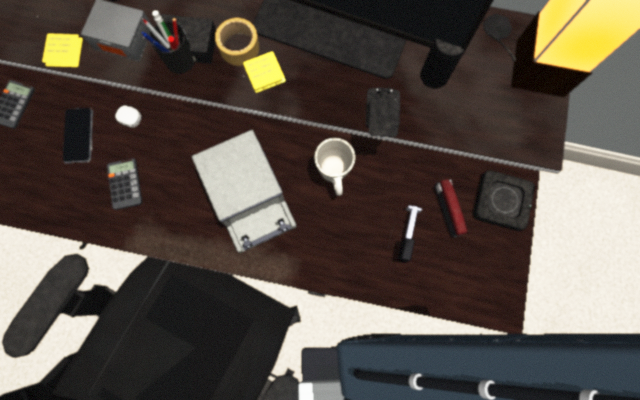

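View pics/side0.png

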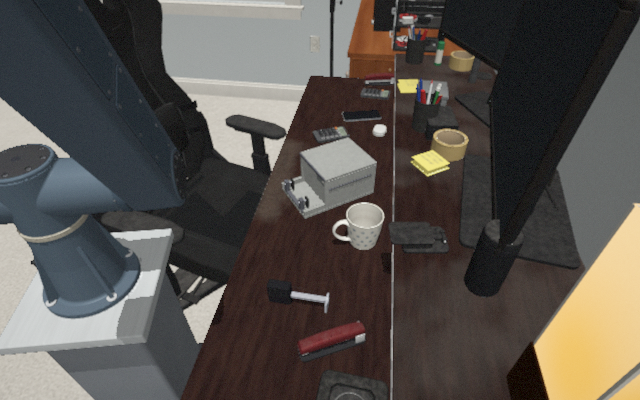

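The top view shows the cubby roof at about (193–285, 130–220), with the open deck and stop posts at (245,243) and (283,228). The hook runs from its black block at (406,247) to the tooth at (413,210). The mug is at (335,160) and the stapler at (452,208). The side view shows the same layout.

```bash
python3 - <<'E'
from h import *
d=load('top');P=pts(d);z=P[...,2]
def rect(m,name):
    q=P[m]; r=cv2.minAreaRect((q[:,:2]*1000).astype(np.float32)); print(name,m.sum(),'c',np.round(r[0],1),'size',np.round(r[1],1),'ang',round(r[2],2),'zmed',np.median(q[:,2]).round(4)); return r
def box(u0,v0,u1,v1):
    m=np.zeros(z.shape,bool);m[v0:v1,u0:u1]=1;return m
def clean(m): 
    m=cv2.morphologyEx(m.astype(np.uint8),cv2.MORPH_OPEN,np.ones((3,3)))
    n,l,s,_=cv2.connectedComponentsWithStats(m); return l==1+np.argmax(s[1:,4])
roof=clean(box(180,120,305,255)&(z>.1)&(z<.125));rect(roof,'roof')
for n,b in (('p1',(236,233,258,253)),('p2',(270,215,297,242))):
    m=box(*b)&(z>.042)&(z<.06);rect(m,n)
rect(clean(box(215,190,300,255)&(z>.004)&(z<.03)),'deck')
hk=box(395,195,428,270)
blk=clean(hk&(z>.05)&(z<.075));rect(blk,'blk')
rect(hk&(z>.02)&(z<.045),'shaft')
print('desk z',np.median(z[265:275,350:390]))
q=P[hk&(z>.02)&(z<.045)];print(np.round(q[::8]*1000))
s=load('side');Q=pts(s);
def r2(m,name):
    q=Q[m]; r=cv2.minAreaRect((q[:,:2]*1000).astype(np.float32)); print(name,m.sum(),np.round(r[0],1),np.round(r[1],1),round(r[2],2),np.median(q[:,2]))
m=np.zeros(z.shape,bool);m[270:315,260:340]=1;zs=Q[...,2]
r2(m&(zs>.053)&(zs<.07),'blk side');r2(m&(zs>.022)&(zs<.04),'shaft side')
m[:]=0;m[130:215,270:385]=1;r2(clean(m&(zs>.105)&(zs<.12)),'roof side')
E
```

```text
roof 4817 c [612.  283.7] size [168.8 150.1] ang 23.58 zmed 0.1115
p1 64 c [471.1 272.2] size [27.  15.4] ang 23.47 zmed 0.0486
p2 64 c [507.7 187.9] size [29.9 15.5] ang 22.12 zmed 0.0482
deck 1931 c [518.1 243. ] size [ 88.2 150.3] ang 23.63 zmed 0.0104
blk 219 c [438.5 -99.6] size [23.2 51. ] ang 74.17 zmed 0.0597
shaft 243 c [ 478.3 -112.2] size [ 31.  135.2] ang 74.92 zmed 0.0319
desk z -0.0003438122291800072
[[ 545. -114.   30.]
 [ 543. -117.   27.]
 [ 541. -135.   30.]
 [ 538. -130.   33.]
 [ 536. -127.   33.]
 [ 534. -122.   32.]
 [ 533. -142.   31.]
 [ 529. -122.   34.]
 [ 526. -126.   33.]
 [ 522. -122.   30.]
 [ 519. -126.   32.]
 [ 515. -116.   30.]
 [ 512. -123.   33.]
 [ 508. -114.   29.]
 [ 505. -118.   33.]
 [ 502. -122.   33.]
 [ 498. -115.   30.]
 [ 495. -119.   32.]
 [ 491. -110.   29.]
 [ 488. -116.   33.]
 [ 483. -106.   33.]
 [ 481. -111.   32.]
 [ 478. -106.   22.]
 [ 474. -108.   31.]
 [ 471. -113.   33.]
 [ 463.  -96.   32.]
 [ 450.  -92.   20.]
 [ 436.  -87.   40.]
 [ 424.  -83.   44.]
 [ 416.  -85.   32.]
 [ 412.  -98.   39.]]
blk side 218 [ 439.9 -101.2] [22.5 52.1] 75.48 0.05757927342566965
shaft side 374 [ 480.7 -111.8] [ 31.5 133. ] 72.41 0.02973998624977292
roof side 1877 [613.2 283.1] [170.8 154.5] 23.1 0.10997437363042062
```

```bash
cat >> h.py <<'E'
from scipy.spatial.transform import Rotation as R
def to(x,y,z,yaw,o=None):
    "row (turn, shift mm) from the present pose to world pose (mm) pointing straight down"
    o=o or monitor.get_obs(); A=R.from_euler('xyz',o['ee_rot']); B=R.from_euler('xyz',[np.pi,0,yaw])
    w=(A.inv()*B).as_rotvec(); s=A.inv().apply(np.array([x,y,z])-o['eef_pos']*1000)
    print(np.round(w,4),np.round(s,1),'now',np.round(o['eef_pos']*1000,1),np.round(o['ee_rot'],4),'F',np.round(o['force'],1),'t',o['clock']); return w,s
E
python3 -c "
from h import *
to(439,-100,140,-.2705)"
```

```text
[-2.000e-03  2.000e-04  5.253e-01] [ 399.4 -416.7   91.4] now [ 157.5 -604.2  230.4] [-3.1396e+00 -4.0000e-04  2.5480e-01] F [ 0.1 -0.2 -0.1] t 0.1
```

The rows are not in the units I measure in: shifts go in shares of 1000 mm and turns go in shares of pi rad. I convert before sending: -167 mm is -0.167, 160 mm is 0.16.

Request:
{"method": "arm_command", "body": {"deltas": [[[0, 0, 0, 0.032, -0.033, 0, 60], [0, 0, 0, 0.064, -0.067, 0, 60], [0, 0, 0, 0.096, -0.1, 0, 60], [0, 0, 0, 0.128, -0.133, 0, 60], [0, 0, 0, 0.16, -0.167, 0, 60]]]}}

```text
clock: 0.6
eef_pos: [0.2708, -0.4011, 0.231]
ee_rot: [-3.141, -0.0, 0.254]
force: [0.6, -0.7, 0.4]
opening: 0.0601
grasp_force: 0.0
```

Request:
{"method": "arm_command", "body": {"deltas": [[[0, 0, 0, 0.032, -0.033, 0, 60], [0, 0, 0, 0.064, -0.067, 0, 60], [0, 0, 0, 0.096, -0.1, 0, 60], [0, 0, 0, 0.128, -0.133, 0, 60], [0, 0, 0, 0.16, -0.167, 0, 60]]]}}

```text
clock: 1.1
eef_pos: [0.3836, -0.1992, 0.2313]
ee_rot: [3.142, -0.0, 0.254]
force: [0.8, -0.8, -0.5]
opening: 0.0601
grasp_force: 0.0
```

To row units: 91 mm is 0.091, -83 mm is -0.083, 0.525 rad is 0.1671.

Request:
{"method": "arm_command", "body": {"deltas": [[[0, 0, 0.0414, 0.02, -0.021, 0.02, 60], [0, 0, 0.0828, 0.04, -0.042, 0.045, 60], [0, 0, 0.1273, 0.06, -0.063, 0.07, 60], [0, 0, 0.1671, 0.079, -0.083, 0.091, 60], [0, 0, 0.1671, 0.079, -0.083, 0.091, 60]]]}}

```text
clock: 1.6
eef_pos: [0.4374, -0.0975, 0.1379]
ee_rot: [-3.14, 0.006, -0.268]
force: [-0.1, -0.4, -0.7]
opening: 0.06
grasp_force: 0.0
```

```bash
python3 - <<'E'
from h import *
d=grab('wrist');print(d['intrinsics'],d['world_from_camera'])
cv2.imwrite('pics/w0.png',d['image'][...,::-1])
to(439,-100,24,-.2705);print(monitor.get_obs()['opening'])
E
```

```text
[[309.70691629   0.         317.37079508]
 [  0.         309.70691629 197.70016103]
 [  0.           0.           1.        ]] [[-0.26281428  0.91053566  0.31914491  0.51763683]
 [-0.96484493 -0.24743483 -0.08860173 -0.11870753]
 [-0.00170746 -0.33121115  0.94355512  0.27996316]
 [ 0.          0.          0.          1.        ]]
[-0.0007  0.0039  0.0048] [  1.8   0.7 115. ] now [437.8 -99.  139. ] [-3.1409  0.0039 -0.2657] F [-0.7  0.1 -0.1] t 1.65
0.059897712407840524
```

View pics/w0.png

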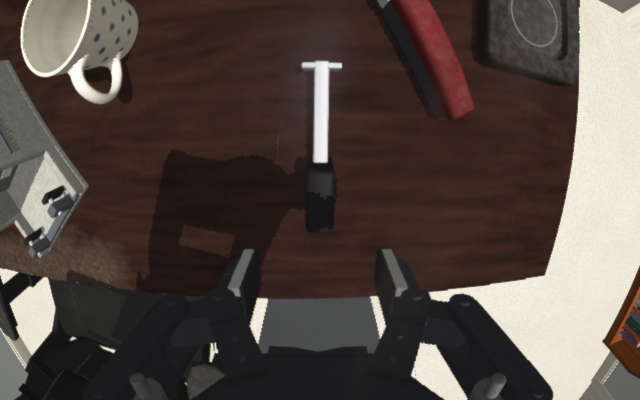

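The wrist view shows the hook between the open fingers, with its block at about (320,197), its shaft running up to the tooth at (322,66), and the stapler well to the right.

```bash
cat >> h.py <<'E'
def rays(d,u,v):
    K=d['intrinsics'];x=(u-K[0,2])/K[0,0];y=(v-K[1,2])/K[1,1];r=np.hypot(x,y)+1e-9
    D=np.stack([np.sin(r)*x/r,-np.sin(r)*y/r,-np.cos(r)],-1); return D
def fpts(d):
    z=d['range_z'];v,u=np.mgrid[0:z.shape[0],0:z.shape[1]];D=rays(d,u*1.,v*1.)
    C=D/(-D[...,2:])*z[...,None]; T=d['world_from_camera']; return C@T[:3,:3].T+T[:3,3]
def onplane(d,u,v,h):
    T=d['world_from_camera'];D=rays(d,np.array(u,float),np.array(v,float))@T[:3,:3].T;return T[:3,3]+D*((h-T[2,3])/D[...,2])[...,None]
E
python3 - <<'E'
from h import *
d=load('wrist');P=fpts(d)*1000;z=P[...,2]
m=np.zeros(z.shape,bool);m[50:245,290:350]=1
for n,a in (('blk',m&(z>52)&(z<68)),('shaft',m&(z>25)&(z<40)&(np.mgrid[0:400,0:640][0]<160))):
    q=P[a];r=cv2.minAreaRect(q[:,:2].astype(np.float32));print(n,a.sum(),np.round(r,2) if 0 else r,np.median(q[:,2]))
sh=P[m&(z>25)&(z<40)&(np.mgrid[0:400,0:640][0]<160)&(np.mgrid[0:400,0:640][0]>72)]
print(np.degrees(np.arctan(np.polyfit(sh[:,0],sh[:,1],1)[0])),sh.mean(0))
E
```

```text
blk 1838 ((438.4305725097656, -98.10597229003906), (24.02344512939453, 51.83625030517578), 74.65940856933594) 59.658770850167485
shaft 1701 ((503.8221130371094, -118.56481170654297), (30.64182472229004, 80.76692199707031), 75.82880401611328) 31.744760541353557
-15.565695280729901 [ 499.29498495 -115.90430656   31.72563012]
```

To row units: 115 mm is 0.115, 105 mm is 0.105.

Request:
{"method": "arm_command", "body": {"deltas": [[[0, 0, 0, 0.001, 0, 0.035, 60], [0, 0, 0, 0.001, 0, 0.075, 60], [0, 0, 0, 0.001, 0, 0.105, 60], [0, 0, 0, 0.001, 0, 0.115, 60], [0, 0, 0, 0.001, 0, 0.115, 60]]]}}

```text
clock: 2.15
eef_pos: [0.4391, -0.1016, 0.0248]
ee_rot: [-3.141, 0.002, -0.27]
force: [0.1, -0.2, 0.8]
opening: 0.0599
grasp_force: 0.0
```

Request:
{"method": "arm_command", "body": {"deltas": [[[0, 0, 0, 0, 0, 0, 10], [0, 0, 0, 0, 0, 0, 10], [0, 0, 0, 0, 0, 0, 10], [0, 0, 0, 0, 0, 0, 10], [0, 0, 0, 0, 0, 0, 10]]], "squeeze": 70}}

```text
clock: 2.65
eef_pos: [0.4404, -0.1015, 0.0268]
ee_rot: [3.141, -0.003, -0.27]
force: [0.5, -1.5, 6.4]
opening: 0.0215
grasp_force: 68.6
```

To row units: -130 mm is -0.13, -85 mm is -0.085.

Request:
{"method": "arm_command", "body": {"deltas": [[[0, 0, 0, 0, 0, 0, 10], [0, 0, 0, 0, 0, -0.01, 10], [0, 0, 0, 0, 0, -0.04, 10], [0, 0, 0, 0, 0, -0.085, 10], [0, 0, 0, 0, 0, -0.13, 10]]]}}

```text
clock: 3.15
eef_pos: [0.4385, -0.1004, 0.157]
ee_rot: [-3.141, 0.002, -0.27]
force: [-0.3, -0.3, -1.5]
opening: 0.0208
grasp_force: 68.6
```

```bash
python3 - <<'E'
from h import *
# goal: hook origin at cubby x=-210, y=0
c,s=np.cos(.410),np.sin(.410);O=np.array([582.2,270.7])
g=O+(-215)*np.array([c,s]);print(g)
to(g[0],g[1],160,.410);o=monitor.get_obs();print(o['opening'],o['grasp_force'],o['moment'])
E
```

```text
[385.01902309 184.99899448]
[-0.0011  0.0017 -0.68  ] [-127.7 -260.8   -2.7] now [ 438.5 -100.4  157. ] [-3.1412e+00  1.9000e-03 -2.7000e-01] F [-0.3 -0.3 -1.5] t 3.15
0.020831283871587288 68.58924150466919 [-0.05400854 -0.08542151 -0.02445408]
```

To row units: -215 mm is -0.215, -105 mm is -0.105, -0.68 rad is -0.2165.

Request:
{"method": "arm_command", "body": {"deltas": [[[0, 0, -0.0414, -0.022, -0.045, 0, 10], [0, 0, -0.0828, -0.044, -0.09, 0, 10], [0, 0, -0.1273, -0.066, -0.135, 0, 10], [0, 0, -0.1719, -0.085, -0.175, 0, 10], [0, 0, -0.2165, -0.105, -0.215, 0, 10]]]}}

```text
clock: 3.65
eef_pos: [0.3948, 0.136, 0.1562]
ee_rot: [3.141, -0.001, 0.416]
force: [0.9, 0.2, -1.6]
opening: 0.0209
grasp_force: 68.8
```

```bash
python3 -c "
from h import *
to(385,185,160,.410)"
```

```text
[ 0.0002 -0.0008  0.0056] [ 10.9 -48.8  -3.8] now [394.8 136.  156.2] [ 3.1413e+00 -8.0000e-04  4.1560e-01] F [ 0.9  0.2 -1.6] t 3.65
```

To row units: 96 mm is 0.096, 90 mm is 0.09, 0.006 rad is 0.0019.

Request:
{"method": "arm_command", "body": {"deltas": [[[0, 0, 0.001, 0.004, -0.02, 0, 10], [0, 0, 0.0019, 0, -0.049, 0.01, 10], [0, 0, 0.0019, -0.012, -0.049, 0.05, 10], [0, 0, 0.0019, -0.024, -0.049, 0.09, 10], [0, 0, 0.0019, -0.024, -0.049, 0.096, 10]]]}}

```text
clock: 4.15
eef_pos: [0.3494, 0.1691, 0.0572]
ee_rot: [-3.139, 0.011, 0.405]
force: [0.2, 1.1, -1.4]
opening: 0.0212
grasp_force: 68.9
```

```bash
python3 - <<'E'
from h import *
d=grab('wrist');cv2.imwrite('pics/w1.png',d['image'][...,::-1]);to(385,185,160,.41)
print(d['world_from_camera'][:3,3])
P=fpts(d)*1000;c,s=np.cos(.41),np.sin(.41)
q=P[...,:2]-[582.2,270.7];X=q[...,0]*c+q[...,1]*s;Y=-q[...,0]*s+q[...,1]*c;Z=P[...,2]
ok=(d['range_z']>0)&(abs(Y)<58)
m=ok&(Z>44)&(Z<60)&(X>-45)&(X<40)
print(m.sum(),np.percentile(X[m],[2,10,25,50,75,90,98]) if m.any() else 0)
m2=ok&(Z>18)&(Z<44)&(X>-60)&(X<40);print(m2.sum(),np.percentile(X[m2],[2,25,50,75,98]) if m2.any() else 0)
E
```

```text
[-0.0017  0.0067 -0.006 ] [  36.1   -1.5 -102.4] now [351.7 169.4  57.9] [-3.1399  0.0067  0.404 ] F [ 0.1  0.2 -1.6] t 4.2
[0.42652313 0.20368788 0.19886638]
0 0
0 0
```

View pics/w1.png

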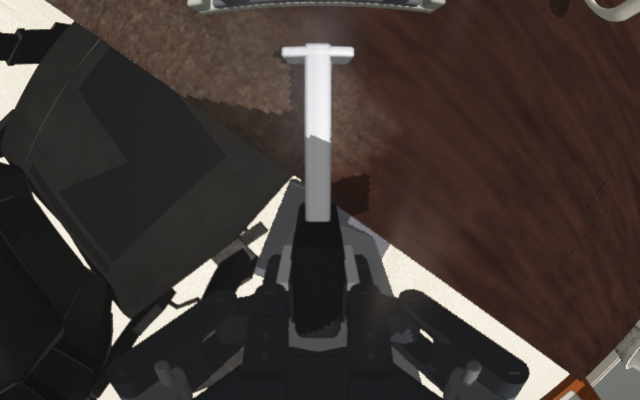

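The camera looks back towards the base, so the cubby mouth is out of frame; only the stop's front edge shows at row 5, and the hook is held straight. I'll pitch the tool forward to look in.

To row units: 60 mm is 0.06, 45 mm is 0.045, 0.14 rad is 0.0446.

Request:
{"method": "arm_command", "body": {"deltas": [[[0, 0.0446, 0, 0.015, 0, -0.01, 10], [0, 0.0891, 0, 0.03, 0, -0.017, 10], [0, 0.1337, 0, 0.045, 0, -0.017, 10], [0, 0.1783, 0, 0.06, 0, -0.017, 10], [0, 0.2228, 0, 0.06, 0, -0.017, 10]]]}}

```text
clock: 4.7
eef_pos: [0.3833, 0.2046, 0.0755]
ee_rot: [-3.058, -0.268, 0.408]
force: [-0.4, 1.1, -1.3]
opening: 0.0212
grasp_force: 69.1
```

Request:
{"method": "arm_command", "body": {"deltas": [[[0, 0, 0, 0, 0, 0, 10], [0, 0, 0, 0, 0, 0, 10]]]}}

```text
clock: 4.9
eef_pos: [0.3819, 0.2038, 0.0745]
ee_rot: [-3.059, -0.263, 0.408]
force: [0.1, 0.2, -2.9]
opening: 0.0211
grasp_force: 69.1
```

```bash
python3 - <<'E'
from h import *
d=grab('wrist');cv2.imwrite('pics/w2.png',d['image'][...,::-1]);to(385,185,160,.41)
print(d['world_from_camera'][:3,3])
P=fpts(d)*1000;c,s=np.cos(.41),np.sin(.41)
q=P[...,:2]-[582.2,270.7];X=q[...,0]*c+q[...,1]*s;Y=-q[...,0]*s+q[...,1]*c;Z=P[...,2]
ok=(d['range_z']>0)&(abs(Y)<58)
m=ok&(Z>44)&(Z<60)&(X>-45)&(X<60)
print(m.sum(),np.percentile(X[m],[2,10,25,50,75,90,98]) if m.any() else 0)
m2=ok&(Z>18)&(Z<44)&(X>-60)&(X<60);print(m2.sum(),np.percentile(X[m2],[2,25,50,75,98]) if m2.any() else 0)
E
```

```text
[-0.0817 -0.2621  0.0088] [ 18.1  11.6 -85.2] now [381.6 203.7  74.2] [-3.0592 -0.2621  0.408 ] F [-0.3  0.2 -2.3] t 4.95
[0.42551718 0.21173018 0.23343882]
0 0
0 0
```

View pics/w2.png

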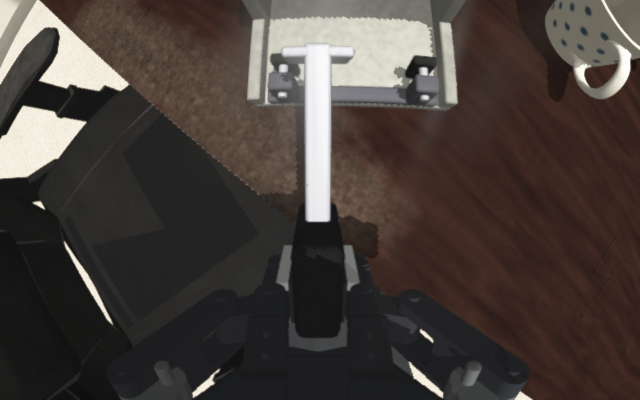

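The tilt was cut short by reach. The view shows the deck with both posts at (283,85) and (420,80), but not the tray. The image is wider than it is tall, so I'll yaw the tool by 90° and let the wide side of the frame look into the mouth.

```bash
python3 -c "
from h import *
to(423,136,80,.41)"
```

```text
[-0.0817 -0.2621  0.0088] [12.3 78.1 -9.1] now [381.6 203.7  74.2] [-3.0592 -0.2621  0.408 ] F [-0.3  0.2 -2.3] t 4.95
```

To row units: 78 mm is 0.078, -50 mm is -0.05, -0.262 rad is -0.0834.

Request:
{"method": "arm_command", "body": {"deltas": [[[-0.0064, -0.0286, 0, 0, 0, -0.03, 10], [-0.0159, -0.0573, 0, 0, 0.02, -0.05, 10], [-0.0261, -0.0834, 0.0029, 0.005, 0.05, -0.05, 10], [-0.0261, -0.0834, 0.0029, 0.012, 0.078, -0.05, 10], [-0.0261, -0.0834, 0.0029, 0.012, 0.078, -0.05, 10]]]}}

```text
clock: 5.45
eef_pos: [0.4136, 0.1269, 0.1193]
ee_rot: [3.136, 0.006, 0.41]
force: [1.2, 1.4, -2.4]
opening: 0.0212
grasp_force: 69.1
```

To row units: -0.7 rad is -0.2228.

Request:
{"method": "arm_command", "body": {"deltas": [[[0, 0, -0.0446, 0, 0, 0, 10], [0, 0, -0.0891, 0, 0, 0, 10], [0, 0, -0.1337, 0, 0, 0, 10], [0, 0, -0.1783, 0, 0, 0, 10], [0, 0, -0.2228, 0, 0, 0, 10]]]}}

```text
clock: 5.95
eef_pos: [0.4133, 0.1278, 0.1186]
ee_rot: [-3.141, 0.004, 1.115]
force: [0.3, 0.4, -2.0]
opening: 0.0212
grasp_force: 69.1
```

To row units: -0.7 rad is -0.2228.

Request:
{"method": "arm_command", "body": {"deltas": [[[0, 0, -0.0446, 0, 0, 0, 10], [0, 0, -0.0891, 0, 0, 0, 10], [0, 0, -0.1337, 0, 0, 0, 10], [0, 0, -0.1783, 0, 0, 0, 10], [0, 0, -0.2228, 0, 0, 0, 10]]]}}

```text
clock: 6.45
eef_pos: [0.4134, 0.1279, 0.1186]
ee_rot: [-3.139, 0.003, 1.815]
force: [-0.1, 0.3, -2.4]
opening: 0.0211
grasp_force: 69.1
```

To row units: 40 mm is 0.04, 30 mm is 0.03, -0.17 rad is -0.0541.

Request:
{"method": "arm_command", "body": {"deltas": [[[0, 0, -0.0446, 0, 0, 0.01, 10], [0, 0, -0.0541, 0, 0, 0.03, 10], [0, 0, -0.0541, 0, 0, 0.04, 10], [0, 0, -0.0541, 0, 0, 0.04, 10], [0, 0, -0.0541, 0, 0, 0.04, 10]]]}}

```text
clock: 6.95
eef_pos: [0.4131, 0.1283, 0.0782]
ee_rot: [-3.138, 0.0, 1.979]
force: [-0.2, 0.7, -1.7]
opening: 0.0211
grasp_force: 69.1
```

```bash
cat >> h.py <<'E'
YAW=.41;O=np.array([582.2,270.7])
def cub(P):
    c,s=np.cos(YAW),np.sin(YAW);q=P[...,:2]-O;return q[...,0]*c+q[...,1]*s,-q[...,0]*s+q[...,1]*c,P[...,2]
E
python3 - <<'E'
from h import *
d=grab('wrist');cv2.imwrite('pics/w3.png',d['image'][...,::-1]);to(423,136,80,.41+np.pi/2)
T=d['world_from_camera'];print(cub(T[:3,3]*1000))
P=fpts(d)*1000;X,Y,Z=cub(P)
ok=(d['range_z']>0)&(abs(Y)<56)
for a,b in((46,58),(18,46)):
  m=ok&(Z>a)&(Z<b)&(X>-45)&(X<60)
  print(m.sum(),np.percentile(X[m],[2,10,25,50,75,90,98]) if m.any() else 0)
E
```

```text
[-0.0026  0.0004 -0.0018] [ 3.2 11.8 -1.6] now [413.4 128.4  78.5] [-3.139e+00  5.000e-04  1.979e+00] F [ 0.1  0.5 -1. ] t 7.0
(np.float64(-211.8175959098187), np.float64(22.32077499654134), array(220.77764245))
1340 [-5.33825896 -4.66853043 -4.01648549 -3.15031948 -1.21919057  1.04537578
 16.51386061]
4642 [-5.83958918 -5.07054051 -4.3989818  -3.43240274 32.88933724 39.26891739
 43.72073515]
```

View pics/w3.png

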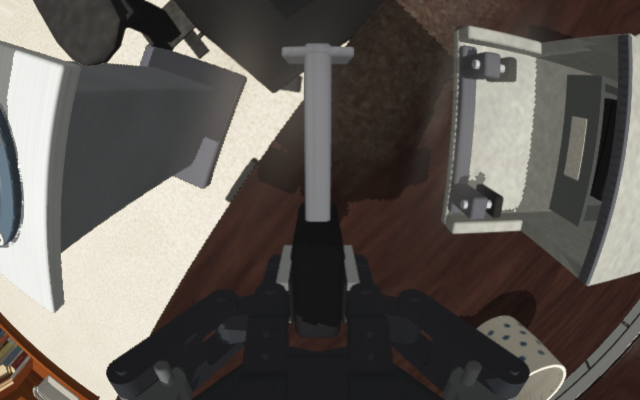

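Excellent view: the tray front wall is at (575,150) under the roof, with the black brick behind it. The posts with pads are at (485,65) and (475,203), and the hook's tooth is at (318,52).

```bash
python3 - <<'E'
from h import *
d=load('wrist');P=fpts(d)*1000;X,Y,Z=cub(P);ok=d['range_z']>0
def fit(m,n): 
    p=np.polyfit(Y[m],X[m],1); r=X[m]-np.polyval(p,Y[m]); k=np.zeros(m.shape,bool);k[m]=abs(r)<2.5; p=np.polyfit(Y[k],X[k],1);print(n,m.sum(),'slope',p[0].round(4),'x@0',p[1].round(2),'Y',Y[k].min().round(1),Y[k].max().round(1))
fit(ok&(Z>20)&(Z<46)&(X>-12)&(X<4)&(abs(Y)<56),'wall')
m=ok&(Z>50.2)&(Z<55)&(X>-12)&(X<8)&(abs(Y)<56);print('lip top',m.sum(),np.percentile(X[m],[5,50,95]),np.median(Z[m]))
m=ok&(Z>18)&(Z<36)&(X>10)&(X<60)&(abs(Y)<50);print('brick face',np.percentile(X[m],[2,10,50]))
# roof edge: z>102
m=ok&(Z>104)&(Z<118)&(X<20)&(X>-70)
ys=Y[m];xs=X[m];e=[(y,xs[abs(ys-y)<3].min()) for y in range(-60,61,15) if (abs(ys-y)<3).sum()>3];print('roof edge',np.round(e,1))
# posts
for sgn in(1,-1):
    m=ok&(Z>45)&(Z<54)&(abs(Y*sgn-46)<14)&(X<-70)&(X>-130);print('post',sgn,m.sum(),np.percentile(X[m],[2,50,98]).round(1),np.percentile(Y[m],[2,50,98]).round(1))
    m=ok&(Z>20)&(Z<54)&(abs(Y*sgn-46)<14)&(X<-70)&(X>-130);print('  all',np.percentile(X[m],[2,50,98]).round(1))
m=ok&(abs(Z-18)<6)&(abs(Y)<30)&(X<-90);print('sill',np.percentile(X[m],[3,97]).round(1))
m=ok&(abs(Z-27)<3)&(X<-60)&(X>-125)&(abs(Y)>55);print('rails Y',np.percentile(Y[m],[2,98]),np.percentile(X[m],2))
# inner walls
# hook in tool frame
o=monitor.get_obs();A=R.from_euler('xyz',o['ee_rot']);t=(P-o['eef_pos']*1000)@A.as_matrix()
v,u=np.mgrid[0:400,0:640];m=ok&(u>275)&(u<360)&(v>38)&(v<66)&(t[...,0]>70)&(t[...,0]<130)
q=t[m];print('tooth',np.percentile(q[:,0],[2,98]),np.percentile(q[:,1],[2,98]),np.percentile(q[:,2],[2,50,98]))
m=ok&(u>300)&(u<335)&(v>80)&(v<205)&(t[...,0]>20);q=t[m];print('shaft ymid slope',np.polyfit(q[:,0],q[:,1],1),'z slope',np.polyfit(q[:,0],q[:,2],1))
E
```

```text
wall 2914 slope 0.0108 x@0 -4.1 Y -56.0 56.0
lip top 724 [-4.93510499 -2.18764881  1.40467704] 51.628831972764374
brick face [30.47933106 32.1648497  37.76835492]
roof edge [[-60.  -52.3]
 [-45.  -52.5]
 [-30.  -53.2]
 [-15.  -54.6]
 [  0.  -53. ]
 [ 15.  -53.4]
 [ 30.  -53.4]
 [ 45.  -54.4]
 [ 60.  -53.5]]
post 1 705 [-113.6 -105.9  -88.1] [40.3 47.6 55.3]
  all [-115.8 -108.6  -88.9]
post -1 598 [-113.1 -105.2  -87.9] [-50.7 -42.9 -35.9]
  all [-115.2 -107.   -88.5]
sill [-556.4 -102.4]
rails Y [-71.32696     76.57858972] -112.66458255245216
tooth [ 99.47323206 124.957642  ] [-15.5878638   27.30930199] [-5.94466674 -4.06661402 79.657429  ]
shaft ymid slope [-0.07457925  3.31322651] z slope [  1.00102179 -41.16751038]
```

```bash
python3 - <<'E'
from h import *
d=load('wrist');P=fpts(d)*1000;ok=d['range_z']>0
o=monitor.get_obs();A=R.from_euler('xyz',o['ee_rot']);t=(P-o['eef_pos']*1000)@A.as_matrix()
v,u=np.mgrid[0:400,0:640]
m=ok&(v<70)&(u>270)&(u<365)&(t[...,2]>-10)&(t[...,2]<25)&(abs(t[...,0]-105)<15);q=t[m]
print('tooth',m.sum(),np.percentile(q[:,0],[1,50,99]).round(1),np.percentile(q[:,1],[1,50,99]).round(1),np.percentile(q[:,2],[1,50,99]).round(1))
m=ok&(abs(t[...,2]+5)<4)&(t[...,0]>35)&(t[...,0]<95)&(abs(t[...,1])<12);q=t[m];print('shaft',np.polyfit(q[:,0],q[:,1],1),'z',np.polyfit(q[:,0],q[:,2],1))
m=ok&(abs(t[...,2]+33)<6)&(abs(t[...,0])<40)&(abs(t[...,1])<12);q=t[m];print('blk',m.sum(),np.percentile(q[:,0],[1,99]).round(1))
E
```

```text
tooth 1411 [ 97.3 103.7 109.2] [-16.2  -1.2  14.2] [-6.3 -4.4 23.8]
shaft [ 7.39174969e-04 -1.02324749e+00] z [ 6.52831254e-04 -4.70906105e+00]
blk 4981 [-22.7  26.8]
```

To row units: -50 mm is -0.05, -25 mm is -0.025, 0.56 rad is 0.1783.

Request:
{"method": "arm_command", "body": {"deltas": [[[0, 0, 0, 0, 0, -0.025, 10], [0, 0, 0.0446, 0, 0, -0.05, 10], [0, 0, 0.0891, 0, 0, -0.05, 10], [0, 0, 0.1337, 0, 0, -0.05, 10], [0, 0, 0.1783, 0, 0, -0.05, 10]]]}}

```text
clock: 7.5
eef_pos: [0.4136, 0.1284, 0.1292]
ee_rot: [-3.141, 0.001, 1.413]
force: [0.1, -0.6, -1.5]
opening: 0.0212
grasp_force: 69.2
```

To row units: 0.7 rad is 0.2228.

Request:
{"method": "arm_command", "body": {"deltas": [[[0, 0, 0.0446, 0, 0, 0, 10], [0, 0, 0.0891, 0, 0, 0, 10], [0, 0, 0.1337, 0, 0, 0, 10], [0, 0, 0.1783, 0, 0, 0, 10], [0, 0, 0.2228, 0, 0, 0, 10]]]}}

```text
clock: 8.0
eef_pos: [0.4134, 0.1284, 0.1289]
ee_rot: [3.142, 0.002, 0.713]
force: [0.3, 0.2, -0.8]
opening: 0.021
grasp_force: 69.2
```

To row units: 0.314 rad is 0.0999.

Request:
{"method": "arm_command", "body": {"deltas": [[[0, 0, 0.0446, 0, 0, 0, 10], [0, 0, 0.0891, 0, 0, 0, 10], [0, 0, 0.0999, 0, 0, 0, 10], [0, 0, 0.0999, 0, 0, 0, 10]]]}}

```text
clock: 8.4
eef_pos: [0.4134, 0.1284, 0.1288]
ee_rot: [3.141, 0.002, 0.405]
force: [0.4, -0.1, -1.6]
opening: 0.0213
grasp_force: 69.2
```

```bash
cat >> h.py <<'E'
def tcub(x,y,z,yaw=.405):
    c,s=np.cos(YAW),np.sin(YAW);o=monitor.get_obs();print('cub now',[round(float(k),1) for k in cub(o['eef_pos']*1000)]);return to(O[0]+c*x-s*y,O[1]+s*x+c*y,z,yaw,o)
E
python3 -c "
from h import *
tcub(-190,1.5,89)"
```

```text
cub now [-211.5, -63.2, 128.8]
[0.0005 0.002  0.0002] [ 21.3 -64.8  39.7] now [413.4 128.4 128.8] [3.1411e+00 2.0000e-03 4.0520e-01] F [ 0.4 -0.1 -1.6] t 8.4
```

To row units: -65 mm is -0.065, 40 mm is 0.04.

Request:
{"method": "arm_command", "body": {"deltas": [[[0, 0, 0, 0, -0.03, 0, 10], [0, 0, 0, 0.01, -0.065, 0.01, 10], [0, 0, 0, 0.021, -0.065, 0.04, 10], [0, 0, 0, 0.021, -0.065, 0.04, 10], [0, 0, 0, 0.021, -0.065, 0.04, 10]]]}}

```text
clock: 8.9
eef_pos: [0.4063, 0.1962, 0.0881]
ee_rot: [-3.141, 0.005, 0.406]
force: [-0.1, -0.7, -1.3]
opening: 0.021
grasp_force: 69.2
```

```bash
python3 -c "
from h import *
tcub(-90.5,1.5,89)"
```

```text
cub now [-191.0, 1.8, 88.1]
[-0.0003  0.0047  0.001 ] [ 1.005e+02 -1.000e-01 -1.300e+00] now [406.3 196.2  88.1] [-3.1413  0.0047  0.406 ] F [-0.1 -0.7 -1.3] t 8.9
```

To row units: 100 mm is 0.1, 75 mm is 0.075.

Request:
{"method": "arm_command", "body": {"deltas": [[[0, 0, 0, 0.025, 0, -0.001, 10], [0, 0, 0, 0.05, 0, -0.001, 10], [0, 0, 0, 0.075, 0, -0.001, 10], [0, 0, 0, 0.1, 0, -0.001, 10], [0, 0, 0, 0.1, 0, -0.001, 10]]]}}

```text
clock: 9.4
eef_pos: [0.5038, 0.2362, 0.091]
ee_rot: [3.14, -0.006, 0.404]
force: [-0.1, -0.5, -1.5]
opening: 0.0209
grasp_force: 69.3
```

To row units: 28 mm is 0.028, 24 mm is 0.024.

Request:
{"method": "arm_command", "body": {"deltas": [[[0, 0, 0, 0, 0, 0.008, 10], [0, 0, 0, 0, 0, 0.016, 10], [0, 0, 0, 0, 0, 0.024, 10], [0, 0, 0, 0, 0, 0.028, 10], [0, 0, 0, 0, 0, 0.028, 10]]]}}

```text
clock: 9.9
eef_pos: [0.4974, 0.2355, 0.0597]
ee_rot: [-3.141, 0.006, 0.405]
force: [-0.7, 0.5, -1.2]
opening: 0.0212
grasp_force: 69.3
```

```bash
python3 -c "
from h import *
tcub(-90.5,1.5,61)
d=grab('wrist');cv2.imwrite('pics/w4.png',d['image'][...,::-1])"
```

```text
cub now [-91.8, 1.5, 59.7]
[-0.0006  0.0057  0.0002] [ 1.3 -0.  -1.3] now [497.4 235.5  59.7] [-3.141   0.0057  0.4052] F [-0.7  0.5 -1.2] t 9.9
```

To row units: -15 mm is -0.015, -12 mm is -0.012.

Request:
{"method": "arm_command", "body": {"deltas": [[[0, 0, 0, -0.003, 0, 0, 10], [0, 0, 0, -0.006, 0, 0, 10], [0, 0, 0, -0.009, 0, 0, 10], [0, 0, 0, -0.012, 0, 0, 10], [0, 0, 0, -0.015, 0, 0, 10]]]}}

```text
clock: 10.45
eef_pos: [0.4856, 0.2301, 0.0611]
ee_rot: [3.141, 0.0, 0.405]
force: [2.0, 1.2, -2.3]
opening: 0.0214
grasp_force: 69.1
```

To row units: -15 mm is -0.015, -12 mm is -0.012.

Request:
{"method": "arm_command", "body": {"deltas": [[[0, 0, 0, -0.003, 0, 0, 10], [0, 0, 0, -0.006, 0, 0, 10], [0, 0, 0, -0.009, 0, 0, 10], [0, 0, 0, -0.012, 0, 0, 10], [0, 0, 0, -0.015, 0, 0, 10]]]}}

```text
clock: 10.95
eef_pos: [0.4713, 0.2241, 0.061]
ee_rot: [3.142, 0.002, 0.405]
force: [3.3, 1.4, -1.6]
opening: 0.021
grasp_force: 69.2
```

```bash
python3 -c "
from h import *
tcub(-90.5,1.5,61);print(monitor.get_obs()['moment'])"
```

```text
cub now [-120.3, 1.4, 61.0]
[0.     0.0017 0.0004] [29.8 -0.2 -0. ] now [471.3 224.1  61. ] [3.1416e+00 1.7000e-03 4.0540e-01] F [ 3.3  1.4 -1.6] t 10.95
[ 0.24092408 -0.57089951 -0.03442314]
```

To row units: -15 mm is -0.015, -12 mm is -0.012.

Request:
{"method": "arm_command", "body": {"deltas": [[[0, 0, 0, -0.003, 0, 0, 10], [0, 0, 0, -0.006, 0, 0, 10], [0, 0, 0, -0.009, 0, 0, 10], [0, 0, 0, -0.012, 0, 0, 10], [0, 0, 0, -0.015, 0, 0, 10]]]}}

```text
clock: 11.45
eef_pos: [0.4573, 0.2181, 0.061]
ee_rot: [-3.142, 0.002, 0.405]
force: [3.1, 0.7, -1.1]
opening: 0.0214
grasp_force: 69.3
```

To row units: -15 mm is -0.015, -12 mm is -0.012.

Request:
{"method": "arm_command", "body": {"deltas": [[[0, 0, 0, -0.003, 0, 0, 10], [0, 0, 0, -0.006, 0, 0, 10], [0, 0, 0, -0.009, 0, 0, 10], [0, 0, 0, -0.012, 0, 0, 10], [0, 0, 0, -0.015, 0, 0, 10]]]}}

```text
clock: 11.95
eef_pos: [0.4434, 0.2121, 0.0609]
ee_rot: [-3.141, 0.003, 0.405]
force: [2.1, 1.4, -0.1]
opening: 0.0211
grasp_force: 69.3
```

Request:
{"method": "arm_command", "body": {"deltas": [[[0, 0, 0, -0.003, 0, 0, 10], [0, 0, 0, -0.006, 0, 0, 10], [0, 0, 0, -0.009, 0, 0, 10], [0, 0, 0, -0.012, 0, 0, 10], [0, 0, 0, -0.014, 0, 0, 10]]]}}

```text
clock: 12.45
eef_pos: [0.4303, 0.2066, 0.061]
ee_rot: [-3.141, 0.003, 0.405]
force: [3.5, 0.6, -0.1]
opening: 0.0212
grasp_force: 69.4
```

```bash
python3 - <<'E'
from h import *
tcub(-90.5,1.5,61)
d=grab('top');P=pts(d)*1000;X,Y,Z=cub(P)
m=(Z>46)&(Z<58)&(X>-82)&(X<-52)&(abs(Y)<62);print(m.sum(),np.percentile(X[m],[2,10,50,90]) if m.any() else 0)
im=cv2.resize(d['image'][120:270,180:330],None,fx=4,fy=4,interpolation=cv2.INTER_CUBIC);cv2.imwrite('pics/t1.png',im[...,::-1])
E
```

```text
cub now [-164.9, 1.8, 61.0]
[-0.0002  0.0031  0.0003] [74.4 -0.1 -0.3] now [430.3 206.6  61. ] [-3.1414e+00  3.1000e-03  4.0530e-01] F [ 3.5  0.6 -0.1] t 12.45
7 [-59.75284127 -59.30275197 -56.38975802 -54.06371461]
```

View pics/t1.png

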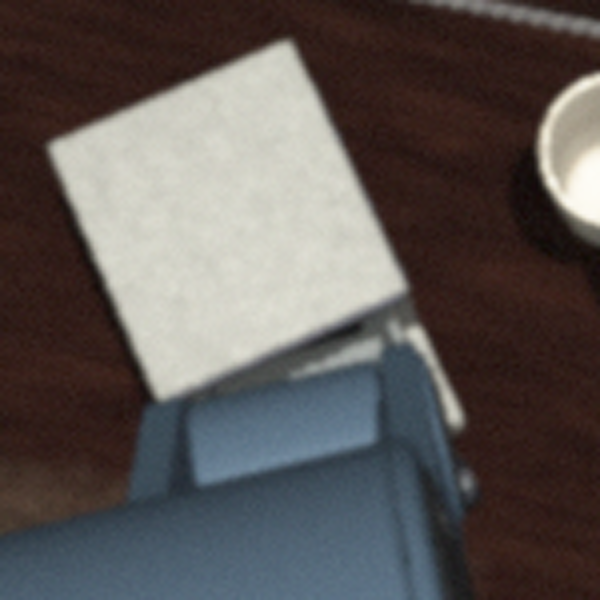

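The crop shows the tray coming out under the roof edge at (330,345), though the arm hides most of it. The measured pull is about 3.5 N.

To row units: -10 mm is -0.01, -8 mm is -0.008.

Request:
{"method": "arm_command", "body": {"deltas": [[[0, 0, 0, -0.002, 0, 0, 10], [0, 0, 0, -0.004, 0, 0, 10], [0, 0, 0, -0.006, 0, 0, 10], [0, 0, 0, -0.008, 0, 0, 10], [0, 0, 0, -0.01, 0, 0, 10]]]}}

```text
clock: 13.0
eef_pos: [0.4211, 0.2027, 0.0609]
ee_rot: [-3.141, 0.003, 0.405]
force: [2.0, 1.1, -1.7]
opening: 0.021
grasp_force: 69.4
```

To row units: -4 mm is -0.004, -3 mm is -0.003.

Request:
{"method": "arm_command", "body": {"deltas": [[[0, 0, 0, -0.001, 0, 0, 10], [0, 0, 0, -0.002, 0, 0, 10], [0, 0, 0, -0.003, 0, 0, 10], [0, 0, 0, -0.004, 0, 0, 10]]]}}

```text
clock: 13.4
eef_pos: [0.4176, 0.2011, 0.0609]
ee_rot: [-3.141, 0.003, 0.405]
force: [3.4, 1.3, -1.6]
opening: 0.021
grasp_force: 69.4
```

```bash
python3 -c "
from h import *
tcub(-185,1.5,61)"
```

```text
cub now [-178.7, 1.8, 60.9]
[-0.0002  0.0032  0.0004] [-6.3  0.3 -0. ] now [417.6 201.1  60.9] [-3.1414  0.0032  0.4054] F [ 3.4  1.3 -1.6] t 13.4
```

Now short slow calls with the force read after each one.

To row units: -2 mm is -0.002, -1.4 mm is -0.0014.

Request:
{"method": "arm_command", "body": {"deltas": [[[0, 0, 0, -0.0007, 0, 0, 10], [0, 0, 0, -0.0014, 0, 0, 10], [0, 0, 0, -0.002, 0, 0, 10]]]}}

```text
clock: 13.7
eef_pos: [0.4157, 0.2003, 0.061]
ee_rot: [-3.141, 0.003, 0.405]
force: [3.2, -0.4, -1.9]
opening: 0.0211
grasp_force: 69.4
```

To row units: -1 mm is -0.001, -0.5 mm is -0.0005.

Request:
{"method": "arm_command", "body": {"deltas": [[[0, 0, 0, -0.0005, 0, 0, 10], [0, 0, 0, -0.001, 0, 0, 10]]]}}

```text
clock: 13.9
eef_pos: [0.4149, 0.1999, 0.061]
ee_rot: [-3.141, 0.003, 0.405]
force: [3.2, 1.1, -1.3]
opening: 0.0208
grasp_force: 69.4
```

Request:
{"method": "arm_command", "body": {"deltas": [[[0, 0, 0, -0.0005, 0, 0, 10], [0, 0, 0, -0.001, 0, 0, 10]]]}}

```text
clock: 14.1
eef_pos: [0.4145, 0.1997, 0.061]
ee_rot: [-3.142, 0.002, 0.405]
force: [3.4, 2.1, -3.2]
opening: 0.021
grasp_force: 69.2
```

To row units: -0.5 mm is -0.0005, -0.3 mm is -0.0003.

Request:
{"method": "arm_command", "body": {"deltas": [[[0, 0, 0, -0.0003, 0, 0, 10], [0, 0, 0, -0.0005, 0, 0, 10]]]}}

```text
clock: 14.3
eef_pos: [0.4144, 0.1996, 0.061]
ee_rot: [3.142, 0.001, 0.406]
force: [4.8, 3.0, -2.8]
opening: 0.021
grasp_force: 69.1
```

To row units: -0.5 mm is -0.0005, -0.3 mm is -0.0003.

Request:
{"method": "arm_command", "body": {"deltas": [[[0, 0, 0, -0.0003, 0, 0, 10], [0, 0, 0, -0.0005, 0, 0, 10]]]}}

```text
clock: 14.5
eef_pos: [0.4144, 0.1995, 0.061]
ee_rot: [3.141, 0.001, 0.406]
force: [6.1, 2.5, -4.9]
opening: 0.021
grasp_force: 68.9
```

Request:
{"method": "arm_command", "body": {"deltas": [[[0, 0, 0, -0.0003, 0, 0, 10], [0, 0, 0, -0.0005, 0, 0, 10]]]}}

```text
clock: 14.7
eef_pos: [0.4144, 0.1995, 0.061]
ee_rot: [3.141, -0.0, 0.406]
force: [5.9, 3.8, -5.5]
opening: 0.0213
grasp_force: 68.8
```

To row units: 0.5 mm is 0.0005, -0.4 mm is -0.0004.

Request:
{"method": "arm_command", "body": {"deltas": [[[0, 0, 0, -0.0002, 0, 0.0003, 10], [0, 0, 0, -0.0004, 0, 0.0005, 10]]]}}

```text
clock: 14.9
eef_pos: [0.4143, 0.1994, 0.0606]
ee_rot: [3.141, -0.001, 0.406]
force: [6.4, 3.8, -3.0]
opening: 0.0207
grasp_force: 69.0
```

To row units: -0.4 mm is -0.0004, 0.3 mm is 0.0003.

Request:
{"method": "arm_command", "body": {"deltas": [[[0, 0, 0, -0.0002, 0, 0.0003, 10], [0, 0, 0, -0.0004, 0, 0.0003, 10]]]}}

```text
clock: 15.1
eef_pos: [0.4143, 0.1994, 0.0605]
ee_rot: [3.141, -0.002, 0.406]
force: [6.3, 3.5, -2.4]
opening: 0.021
grasp_force: 69.1
```

To row units: -0.3 mm is -0.0003, -0.2 mm is -0.0002.

Request:
{"method": "arm_command", "body": {"deltas": [[[0, 0, 0, -0.0002, 0, 0, 10], [0, 0, 0, -0.0003, 0, 0, 10], [0, 0, 0, -0.0003, 0, 0, 10], [0, 0, 0, -0.0003, 0, 0, 10], [0, 0, 0, -0.0003, 0, 0, 10]]]}}

```text
clock: 15.6
eef_pos: [0.4143, 0.1994, 0.0605]
ee_rot: [3.141, -0.003, 0.406]
force: [7.1, 4.3, -3.0]
opening: 0.0212
grasp_force: 69.1
```

Request:
{"method": "arm_command", "body": {"deltas": [[[0, 0, 0, 0, 0, 0, 10], [0, 0, 0, 0, 0, 0, 10], [0, 0, 0, 0, 0, 0, 10], [0, 0, 0, 0, 0, 0, 10], [0, 0, 0, 0, 0, 0, 10]]]}}

```text
clock: 16.1
eef_pos: [0.4143, 0.1994, 0.0605]
ee_rot: [3.141, -0.003, 0.406]
force: [7.0, 4.9, -2.8]
opening: 0.021
grasp_force: 69.1
```

Request:
{"method": "arm_command", "body": {"deltas": [[[0, 0, 0, 0, 0, 0, 10], [0, 0, 0, 0, 0, 0, 10], [0, 0, 0, 0, 0, 0, 10], [0, 0, 0, 0, 0, 0, 10], [0, 0, 0, 0, 0, 0, 10]]]}}

```text
clock: 16.6
eef_pos: [0.4143, 0.1994, 0.0605]
ee_rot: [3.141, -0.003, 0.406]
force: [6.0, 4.1, -3.6]
opening: 0.0212
grasp_force: 69.1
```

```bash
python3 -c "
from h import *
tcub(-185,1.5,61);print(monitor.get_obs()['moment'])"
```

```text
cub now [-182.4, 1.5, 60.5]
[ 0.0007 -0.0026  0.0009] [-2.6  0.  -0.5] now [414.3 199.4  60.5] [ 3.1409e+00 -2.6000e-03  4.0590e-01] F [ 6.   4.1 -3.6] t 16.6
[ 0.74804336 -1.04705313  0.26934396]
```

To row units: 8 mm is 0.008, 7 mm is 0.007.

Request:
{"method": "arm_command", "body": {"deltas": [[[0, 0, 0, 0.001, 0, 0, 10], [0, 0, 0, 0.0025, 0, 0, 10], [0, 0, 0, 0.0045, 0, 0, 10], [0, 0, 0, 0.007, 0, 0, 10], [0, 0, 0, 0.008, 0, 0, 10]]]}}

```text
clock: 17.1
eef_pos: [0.4171, 0.2013, 0.0598]
ee_rot: [-3.141, 0.007, 0.405]
force: [-0.5, 0.2, -2.0]
opening: 0.0213
grasp_force: 69.4
```

Request:
{"method": "arm_command", "body": {"deltas": [[[0, 0, 0, 0, 0, 0, 10], [0, 0, 0, 0, 0, 0, 10]]]}}

```text
clock: 17.3
eef_pos: [0.4181, 0.2015, 0.06]
ee_rot: [-3.141, 0.005, 0.405]
force: [-0.6, 0.2, -2.3]
opening: 0.0211
grasp_force: 69.4
```

```bash
python3 -c "
from h import *
tcub(-185,1.5,61);print(monitor.get_obs()['moment'])"
```

```text
cub now [-178.1, 1.9, 60.0]
[-0.0005  0.0049  0.0004] [-7.   0.5 -1. ] now [418.1 201.5  60. ] [-3.1411  0.0049  0.4054] F [-0.6  0.2 -2.3] t 17.3
[-0.0159383   0.01965951 -0.02302492]
```

To row units: -90 mm is -0.09, -65 mm is -0.065.

Request:
{"method": "arm_command", "body": {"deltas": [[[0, 0, 0, 0, 0, -0.008, 10], [0, 0, 0, 0, 0, -0.02, 10], [0, 0, 0, 0, 0, -0.04, 10], [0, 0, 0, 0, 0, -0.065, 10], [0, 0, 0, 0, 0, -0.09, 10]]]}}

```text
clock: 17.8
eef_pos: [0.4185, 0.2016, 0.1513]
ee_rot: [-3.141, 0.004, 0.405]
force: [0.2, -0.6, -1.7]
opening: 0.0211
grasp_force: 69.4
```

```bash
python3 -c "
from h import *
to(425,-100,150,-.27)"
```

```text
[0.001  0.0042 0.6753] [-113.   279.7    1.7] now [418.5 201.6 151.3] [-3.1412  0.0042  0.4053] F [ 0.2 -0.6 -1.7] t 17.8
```

To row units: 215 mm is 0.215, 172 mm is 0.172, 0.27 rad is 0.0859.

Request:
{"method": "arm_command", "body": {"deltas": [[[0, 0, 0, -0.018, 0.043, 0, 10], [0, 0, 0.0414, -0.036, 0.086, 0, 10], [0, 0, 0.0859, -0.054, 0.13, 0, 10], [0, 0, 0.1273, -0.07, 0.172, 0, 10], [0, 0, 0.1687, -0.088, 0.215, 0, 10]]]}}

```text
clock: 18.3
eef_pos: [0.4228, -0.032, 0.151]
ee_rot: [3.14, 0.002, -0.13]
force: [1.2, 0.5, -2.0]
opening: 0.021
grasp_force: 69.3
```

```bash
python3 -c "
from h import *
to(425,-100,150,-.27)"
```

```text
[0.0015 0.002  0.1403] [10.9 67.1  1.1] now [422.8 -32.  151. ] [ 3.1402e+00  2.1000e-03 -1.2970e-01] F [ 1.2  0.5 -2. ] t 18.3
```

To row units: 110 mm is 0.11, 80 mm is 0.08, 0.14 rad is 0.0446.

Request:
{"method": "arm_command", "body": {"deltas": [[[0, 0, 0.0223, 0.005, 0.034, 0, 10], [0, 0, 0.0446, 0.011, 0.067, 0, 10], [0, 0, 0.0446, 0.011, 0.067, 0.04, 10], [0, 0, 0.0446, 0.011, 0.067, 0.08, 10], [0, 0, 0.0446, 0.011, 0.067, 0.11, 10]]]}}

```text
clock: 18.8
eef_pos: [0.425, -0.0989, 0.0395]
ee_rot: [3.14, 0.003, -0.266]
force: [-0.3, 1.1, -1.8]
opening: 0.021
grasp_force: 69.4
```

To row units: 10 mm is 0.01, 8 mm is 0.008.

Request:
{"method": "arm_command", "body": {"deltas": [[[0, 0, 0, 0, 0, 0.004, 10], [0, 0, 0, 0, 0, 0.008, 10], [0, 0, 0, 0, 0, 0.01, 10], [0, 0, 0, 0, 0, 0.01, 10]]]}}

```text
clock: 19.2
eef_pos: [0.4262, -0.0987, 0.0316]
ee_rot: [3.139, -0.0, -0.264]
force: [-0.2, 0.0, -1.8]
opening: 0.0213
grasp_force: 69.2
```

```bash
python3 -c "
from h import *
to(425,-100,27,-.27)"
```

```text
[ 0.0023 -0.      0.0057] [-0.9  1.6  4.6] now [426.2 -98.7  31.6] [ 3.1393 -0.     -0.2643] F [-0.2  0.  -1.8] t 19.2
```

To row units: 4 mm is 0.004, 3 mm is 0.003, 0.002 rad is 0.0006.

Request:
{"method": "arm_command", "body": {"deltas": [[[0.0006, 0, 0, 0, 0, 0.0015, 10], [0.0006, 0, 0, 0, 0, 0.003, 10], [0.0006, 0, 0, 0, 0, 0.004, 10], [0.0006, 0, 0, 0, 0, 0.004, 10]]]}}

```text
clock: 19.6
eef_pos: [0.4256, -0.0985, 0.0268]
ee_rot: [-3.142, 0.002, -0.265]
force: [-1.3, 0.4, 2.4]
opening: 0.0213
grasp_force: 70.0
```

To row units: 1 mm is 0.001, 0.5 mm is 0.0005.

Request:
{"method": "arm_command", "body": {"deltas": [[[0, 0, 0, 0, 0, 0.0005, 10], [0, 0, 0, 0, 0, 0.001, 10]]]}}

```text
clock: 19.8
eef_pos: [0.4256, -0.0985, 0.0267]
ee_rot: [3.142, 0.001, -0.265]
force: [-2.0, 1.5, 21.3]
opening: 0.0211
grasp_force: 72.2
```

To row units: -1 mm is -0.001.

Request:
{"method": "arm_command", "body": {"deltas": [[[0, 0, 0, 0, 0, -0.001, 10], [0, 0, 0, 0, 0, -0.001, 60], [0, 0, 0, 0, 0, -0.001, 60], [0, 0, 0, 0, 0, -0.001, 60], [0, 0, 0, 0, 0, -0.001, 60]]]}}

```text
clock: 20.3
eef_pos: [0.4253, -0.0984, 0.0263]
ee_rot: [-3.141, 0.003, -0.265]
force: [-0.8, 0.1, -0.5]
opening: 0.0601
grasp_force: 0.0
```

To row units: -170 mm is -0.17, -140 mm is -0.14.

Request:
{"method": "arm_command", "body": {"deltas": [[[0, 0, 0, 0, 0, -0.01, 60], [0, 0, 0, 0, 0, -0.05, 60], [0, 0, 0, 0, 0, -0.095, 60], [0, 0, 0, 0, 0, -0.14, 60], [0, 0, 0, 0, 0, -0.17, 60]]]}}

```text
clock: 20.8
eef_pos: [0.4263, -0.0988, 0.1999]
ee_rot: [3.141, -0.001, -0.264]
force: [1.4, -0.3, -0.0]
opening: 0.0599
grasp_force: 0.0
```

To row units: 170 mm is 0.17, 135 mm is 0.135.

Request:
{"method": "arm_command", "body": {"deltas": [[[0, 0, 0, 0, 0.045, 0, 60], [0, 0, 0, 0, 0.09, 0, 60], [0, 0, 0, 0, 0.135, 0, 60], [0, 0, 0, 0, 0.17, 0, 60], [0, 0, 0, 0, 0.17, 0, 60]]]}}

```text
clock: 21.3
eef_pos: [0.3811, -0.2673, 0.1973]
ee_rot: [3.139, -0.001, -0.27]
force: [-0.2, 0.2, -1.2]
opening: 0.06
grasp_force: 0.0
```

```bash
python3 - <<'E'
from h import *
o=monitor.get_obs();print(o['opening'],o['force'],o['eef_pos'])
d=grab('top');P=pts(d)*1000;X,Y,Z=cub(P)
m=(Z>46)&(Z<58)&(abs(Y)<34)&(X>-100)&(X<-60);print('lip',m.sum(),np.percentile(X[m],[2,50,98]) if m.any() else 0,np.median(Z[m]))
for s in(1,-1):
    m=(Z>44)&(Z<58)&(abs(Y-s*55)<5)&(X>-80)&(X<-52);print('side z',s,m.sum(),np.median(Z[m]))
im=cv2.resize(d['image'][110:270,170:490],None,fx=2.5,fy=2.5,interpolation=cv2.INTER_CUBIC);cv2.imwrite('pics/t2.png',im[...,::-1])
E
```

```text
0.05997457322268829 [-0.22168248  0.19713717 -1.18808121] [ 0.38114336 -0.2672681   0.19732641]
lip 74 [-87.44953529 -84.99819105 -81.87466838] 51.303120086993886
side z 1 29 50.21549898283184
side z -1 15 50.8904613790837
```

View pics/t2.png

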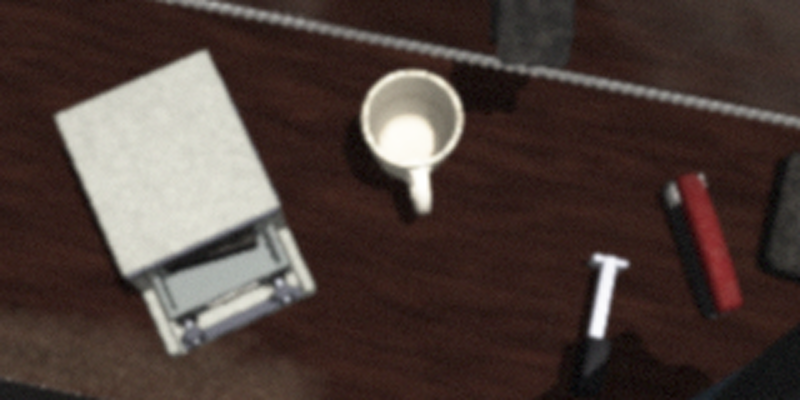

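The tray sits square against both posts at (190,330) and (290,285), with its lip measured at X ≈ −85 mm and level. The hook stands clear at (595,320), and the mug and stapler haven't moved.

```bash
python3 -c "
from station import order
print(order.hand_in())"
```

```text
the job is handed in; nothing more can be done
None
```

The tray was dragged onto both stop pads and held there at about 8 N for roughly 1.5 s; I then unhooked it, put the hook down upright on the desk well clear of it, and handed the job in at about 21 s on the clock.

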